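# Dress the sawn bar with the lapping block

## Robot

A 6-joint arm with a two-finger parallel gripper is mounted at the origin on the work surface. World frame = base frame: x ahead of the robot, y to its left, z up, the work surface at z = 0. Lengths are in m, angles in rad, forces in N, time in s.
With the tool pointing down it reaches from about 0.275 to 0.75 m from the base axis. Payload 10.2 kg.
Tool frame: the origin (TCP) lies midway between the tips of the shut fingers; the grasp point (between the pads) lies 19 mm behind it (env.hold_point_z is the distance from the TCP to the grasp point, in m); x points along the fingers, z is the direction in which the jaws open and shut, and the axes are right-handed (so a half turn about x gives the same grasp; the last joint's range is limited). The gripper opens to 85 mm and grips with 20 to 120 N. Pads are 22 mm wide; open, the fingers measure 114 mm over their backs; the gripper's body (76 mm by 85 mm) begins 54 mm behind the grasp point. The pads swing forward as they close: fully open they stand 13 mm farther back than shut.
Start: joints at [0.887, 0.313, 1.498, -0, 1.331, -0.223], TCP at [0.233, 0.47, 0.231] pointing down, gripper open.
Joint ranges: [-2.94, 2.94], [-0.97, 2.17], [0.19, 2.56], [-1.23, 4.37], [0.02, 3.11], [-2.88, 2.88]. Speed limits (rad/s): [2.39, 2.39, 3.01, 3.14, 3.14, 3.14].

## Interface

Orientations are given as a unit quaternion [x, y, z, w].
In Python, from bench import env, kinematics, monitor, eyes, job gives the robot as it stands. The module is installed in compiled form; this text tells all that it offers. Calls block until the motion is done:
- env.reach(position, orientation): joint-space move of the TCP to a pose.
- env.movel(position, velocity=0.15, frame=None, guard=None): straight line of the TCP; frame=None keeps the orientation; velocity is the mean speed in m/s. With guard (N) it stops when the force on the tool has changed by that much, and returns True; else False.
- env.set_joints(angles): joint-space move.
- env.release() and env.close_gripper(effort=None): open the fingers fully, or close them until they stop; effort is the grip in N (None keeps the last).
- env.hold(seconds).
- kinematics.ik(position, orientation): joint angles nearest the present ones, or None.
- monitor.sense(): the state.
- eyes.grab_frame(name): name is "side" or "top"; returns a dict with "frame" (480x640x3 uint8, red, green, blue), "mtx" (3x3 intrinsics, pixels), "view" (4x4, takes a point from world to camera coordinates). Camera axes: x right, y down, z forward; pixel columns grow to the right and rows downward; lengths in m; the calibration is good to about 2 mm. A picture is of the moment at which its call begins. There is no depth.
A pose or a line that the arm cannot do raises env.MotionError and nothing moves.
- job.hand_in(): hands the job in, once; it reports no verdict.
The state is a dict: "clock": time; "joints": joint angles; "qvel": joint speeds; "joint_efforts": joint torques, N m; "position": TCP position; "ee_rot": TCP orientation; "contact_force": force on the tool from outside, world axes, zero at the start; "ft_torque": the same for the moment, N m; "finger_gap": opening from 0.0 (shut) to 1.0 (fully open).
Only numpy, scipy, OpenCV 4.12 (cv2) and the standard library are available. Lean on these libraries where they do the work, as an engineer would, in place of code of your own. Each camera call takes 0.05 s, during which the arm holds its last target. There are 200 camera calls.

## Task

Take the long lapping block by its handle, set it flat and lengthwise on top of the clamped steel bar with its end close to the end stop, and press down until its springs are about half squeezed. Keeping that steady pressure, sweep it along the bar until its leading end reaches the sawn free end, then lift it off and set it down gently, upright, in the middle of the rubber mat. Do not bear down hard on the bar, and leave the round block where it stands.

Things in the scene. Friction and masses are not known exactly. Their poses are not given: they have to be found in the camera images.
- block: long lapping block, upright, 83 mm tall, 0.38 kg. Steel sole 95 (x) by 50 (y), 12 thick; 18 gap with springs; carrier plate, top at 38; wooden handle 70 long (x), 22 wide (y), from 38 to 83: grip across y. Pressed, the sole rises up to 15 mm: 5 N at 0, 8 N at 4, 16 N at 15, then hard. Origin (fixed to the handle): underside's centre when unpressed; pressed, it sinks below the surface. Ends alike, z up
- bar: sawn flat steel bar, fixed in a low grey fixture by its sides (jaw tops 14 mm below its top). 300 mm long (x), 60 wide (y), flat top 50 mm above the origin, which is on the bench under the bar's middle. x points from the end stop to the sawn free end. End stop: dark steel block 60 wide, 68 tall (18 above the bar), touching the bar's end at x = -150 mm. z up
- mat: the black rubber mat, 110 mm (its x) by 140 mm (its y), 5 mm thick, fixed on the bench; the origin is the centre of its underside, z up
- round_block: the round block, not to be used: a disc 72 mm across and 20 mm thick with a round wooden knob on a stem, 66 mm tall, 0.4 kg; the origin is the centre of its underside, z up
Things that resemble listed ones, but are neither listed nor needed, are in the scene too. What is meant by the mat is not turquoise, and is the smaller of those in its own colour.

How it is judged:
On the way, in this order (a step that is already met when the one before it is completed fails the run):
1. the long block flat, lengthwise and central on the bar, pressed on it with 6.5 to 25 N, close to the end stop (end gap under 30 mm) (x of block in the frame of bar between -0.125 and -0.072 m and y of block in the frame of bar between -0.018 and 0.018 m and z of block in the frame of bar between 0.03 and 0.053 m and angle between the x axis of block and the x axis of bar, either way round below 0.25 rad and angle between block's own z axis and vertical below 0.2 rad and contact force between block and bar between 6.5 and 25 N), for 0.2 s.
2. the long block flat, lengthwise and central on the bar, pressed on it with 6.5 to 25 N, on its way, 40 mm before the bar's middle (x of block in the frame of bar between -0.054 and -0.026 m and y of block in the frame of bar between -0.018 and 0.018 m and z of block in the frame of bar between 0.03 and 0.053 m and angle between the x axis of block and the x axis of bar, either way round below 0.25 rad and angle between block's own z axis and vertical below 0.2 rad and contact force between block and bar between 6.5 and 25 N), for 0.04 s.
3. the long block flat, lengthwise and central on the bar, pressed on it with 6.5 to 25 N, at the bar's middle (x of block in the frame of bar between -0.014 and 0.014 m and y of block in the frame of bar between -0.018 and 0.018 m and z of block in the frame of bar between 0.03 and 0.053 m and angle between the x axis of block and the x axis of bar, either way round below 0.25 rad and angle between block's own z axis and vertical below 0.2 rad and contact force between block and bar between 6.5 and 25 N), for 0.04 s.
4. the long block flat, lengthwise and central on the bar, pressed on it with 6.5 to 25 N, 40 mm past the bar's middle (x of block in the frame of bar between 0.026 and 0.054 m and y of block in the frame of bar between -0.018 and 0.018 m and z of block in the frame of bar between 0.03 and 0.053 m and angle between the x axis of block and the x axis of bar, either way round below 0.25 rad and angle between block's own z axis and vertical below 0.2 rad and contact force between block and bar between 6.5 and 25 N), for 0.04 s.
5. the long block flat, lengthwise and central on the bar, pressed on it with 6.5 to 25 N, its leading end within 30 mm of the sawn end (x of block in the frame of bar between 0.072 and 0.135 m and y of block in the frame of bar between -0.018 and 0.018 m and z of block in the frame of bar between 0.03 and 0.053 m and angle between the x axis of block and the x axis of bar, either way round below 0.25 rad and angle between block's own z axis and vertical below 0.2 rad and contact force between block and bar between 6.5 and 25 N), for 0.1 s.
At the end, for the whole second after the job is handed in: the long block stands upright (within 7 degrees), released and at rest on the rubber mat, its centre within 35 mm of the mat's centre; the round block is within 30 mm of where it started (horizontal distance between block and mat below 0.035 m and z of block in the frame of mat between -0.002 and 0.01 m and angle between block's own z axis and vertical below 0.12 rad and linear speed of block below 0.02 m/s and distance of round_block from where it was at the start of the episode below 0.03 m); the robot touches nothing.
It fails at once if the long block bears on the bar with more than 35 N (contact force between block and bar above 35 N).
It fails at once if the long block is dropped or rammed on the mat (more than 60 N) (contact force between block and mat above 60 N).
It fails at once if the round block is moved more than 30 mm (distance of round_block from where it was at the start of the episode above 0.03 m).
It also fails if it takes over 64 s, if anything falls off the work surface, if the arm or the gripper's body presses on something with over 40 N, if the wrist force passes 120 N, or if a joint passes its speed limit or range.

## Working session

There is one attempt and no reset: what is moved stays moved. The work goes in short steps, each a Python script; the robot and the scene stay as the last script left them, time stands still between calls to the robot, and variables do not carry over. Pictures are saved under pics/ and viewed, about 8 in all and at most 12, crops included, and the job is handed in when it is done.

```bash
mkdir -p pics; python3 - <<'E'
from bench import env, kinematics, monitor, eyes, job
import cv2,numpy as np
for n in("top","side"):
    f=eyes.grab_frame(n); cv2.imwrite(f"pics/{n}0.png",f["frame"][:,:,::-1]); np.savez(f"pics/{n}0.npz",**f)
    print(n,f["mtx"].round(1).tolist(),f["view"].round(4).tolist())
s=monitor.sense();print(s["clock"],s["ee_rot"],s["contact_force"],env.hold_point_z)
E
```

```text
top [[573.0, 0.0, 316.2], [0.0, 573.0, 238.0], [0.0, 0.0, 1.0]] [[-0.0034, -1.0, -0.0077, 0.2099], [-0.9806, 0.0049, -0.1959, 0.4747], [0.1959, 0.0068, -0.9806, 1.3907], [0.0, 0.0, 0.0, 1.0]]
side [[614.6, 0.0, 316.3], [0.0, 614.6, 234.5], [0.0, 0.0, 1.0]] [[0.7436, -0.6686, -0.0065, -0.2389], [-0.4012, -0.4384, -0.8043, 0.2929], [0.5349, 0.6007, -0.5942, 1.2327], [0.0, 0.0, 0.0, 1.0]]
0.1 [-0.3727273   0.60133411  0.37247939  0.60060865] [0.31254508 0.07360913 0.06252792] 0.0187
```

View pics/top0.png

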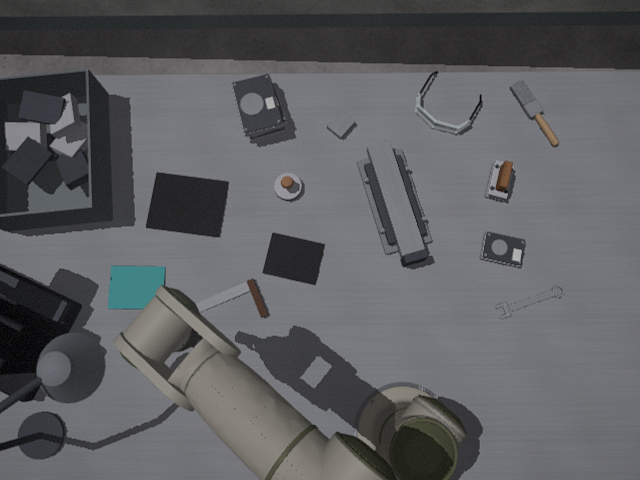

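View pics/side0.png

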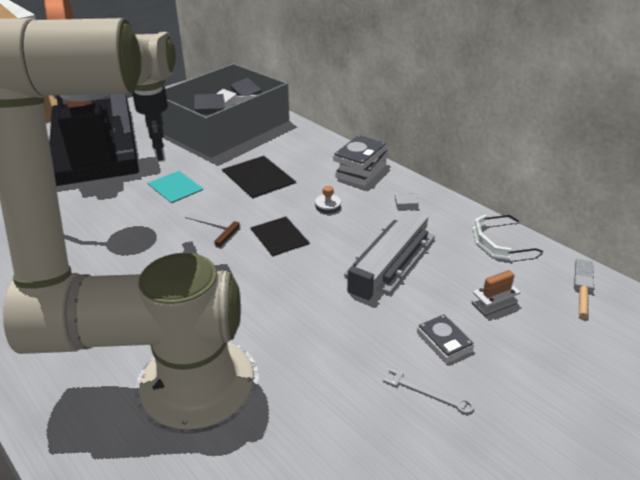

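The small black mat is at (294,258). The bar runs from its end stop at (412,258) to the free end at (378,145). The long block is at (500,180) and the round block at (288,186). Next I'll enlarge the bar and the block.

```bash
cat > h.py <<'E'
import cv2,numpy as np
def ray(f,u,v,z):
    V=f["view"];R,t=V[:3,:3],V[:3,3];c=-R.T@t
    d=R.T@np.linalg.inv(f["mtx"])@np.array([u,v,1.]);return c+d*(z-c[2])/d[2]
def proj(f,p):
    q=f["mtx"]@(f["view"][:3,:3]@np.asarray(p)+f["view"][:3,3]);return q[:2]/q[2]
def biggest(m,roi):
    x0,y0,x1,y1=roi;k=np.zeros_like(m);k[y0:y1,x0:x1]=m[y0:y1,x0:x1]
    return max(cv2.findContours(k,cv2.RETR_EXTERNAL,cv2.CHAIN_APPROX_NONE)[0],key=cv2.contourArea)
def rect(f,c,z):
    p=np.array([ray(f,u,v,z)[:2] for u,v in c[:,0]],np.float32);return cv2.minAreaRect(p*1000),p
E
python3 - <<'E'
from h import *
T=dict(np.load("pics/top0.npz"));S=dict(np.load("pics/side0.npz"))
for n,f,rb,rm in(("top",T,(480,150,530,210),(255,225,335,290)),("side",S,(470,260,530,320),(245,210,315,260))):
    hsv=cv2.cvtColor(f["frame"],cv2.COLOR_RGB2HSV)
    m=((hsv[...,0]<18)&(hsv[...,1]>110)&(hsv[...,2]>50)).astype(np.uint8)
    c=biggest(m,rb);print(n,"handle z83",rect(f,c,.083)[0],cv2.boundingRect(c))
    m=(f["frame"].max(2)<50).astype(np.uint8);c=biggest(m,rm);print("mat",rect(f,c,.005)[0])
t=T["frame"][130:275,350:535,::-1];cv2.imwrite("pics/c1.png",cv2.resize(cv2.convertScaleAbs(t,alpha=1.5),None,fx=4,fy=4,interpolation=cv2.INTER_CUBIC))
t=S["frame"][205:325,335:530,::-1];cv2.imwrite("pics/c2.png",cv2.resize(cv2.convertScaleAbs(t,alpha=1.5),None,fx=4,fy=4,interpolation=cv2.INTER_CUBIC))
E
```

```text
top handle z83 ((624.4915161132812, -261.1874084472656), (28.07511329650879, 77.40850830078125), 74.43498992919922) (496, 162, 16, 28)
mat ((431.334716796875, 266.5631103515625), (138.5749969482422, 107.24142456054688), 76.85478973388672)
side handle z83 ((605.3358154296875, -278.8044738769531), (48.04854202270508, 95.15621185302734), 74.57100677490234) (484, 271, 29, 26)
mat ((426.5238037109375, 263.4156494140625), (134.4808807373047, 101.97010040283203), 77.10044860839844)
```

View pics/c1.png

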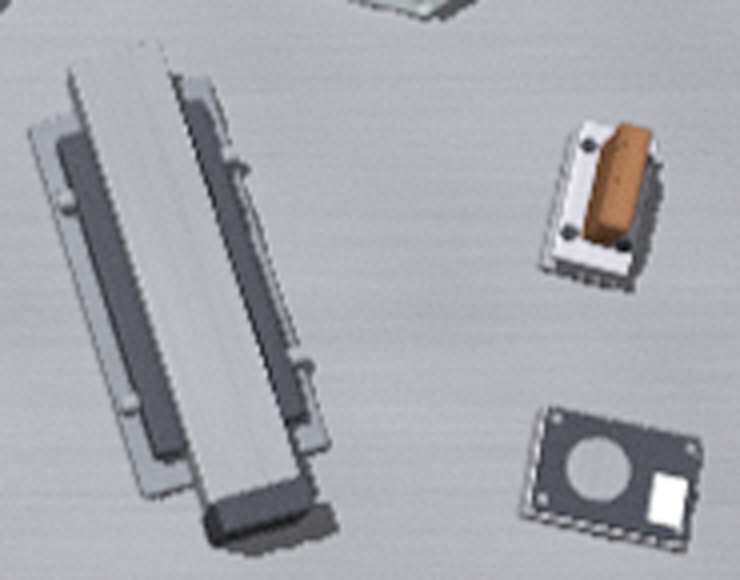

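View pics/c2.png

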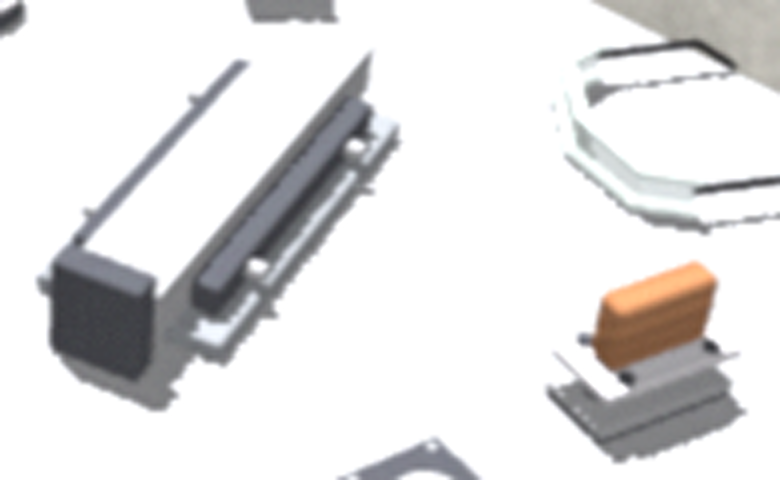

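```bash
python3 - <<'E'
from h import *
T=dict(np.load("pics/top0.npz"));S=dict(np.load("pics/side0.npz"))
tp=lambda u,v:(350+(u-1.5)/4,130+(v-1.5)/4); sp=lambda u,v:(335+(u-1.5)/4,205+(v-1.5)/4)
B=lambda f,q,z:(ray(f,*q,z)[:2]*1000).round(1)
P=[B(T,tp(70,70),.05),B(T,tp(158,42),.05),B(T,tp(218,508),.068),B(T,tp(308,478),.068)]
print("top FL FR SL SR",*P);print("widths",np.linalg.norm(P[0]-P[1]),np.linalg.norm(P[2]-P[3]),"len",np.linalg.norm(P[0]-P[2]),np.linalg.norm(P[1]-P[3]))
f,s=(P[0]+P[1])/2,(P[2]+P[3])/2;print("centre",(f+s)/2,"yaw",np.arctan2(*(f-s)[::-1]))
Q=[B(S,sp(370,53),.05),B(S,sp(158,278),.068),B(S,sp(80,243),.068)]
print("side FR SR SL",*Q,np.linalg.norm(Q[0]-Q[1]),np.linalg.norm(Q[2]-Q[1]))
for n,f,rb,k in(("top",T,(480,150,530,210),0),("side",S,(470,260,530,320),0)):
    hsv=cv2.cvtColor(f["frame"],cv2.COLOR_RGB2HSV)
    m=((hsv[...,0]<18)&(hsv[...,1]>110)&(hsv[...,2]>50)).astype(np.uint8)
    v=hsv[...,2][m>0]; x0,y0,x1,y1=rb; mm=m[y0:y1,x0:x1]; vv=hsv[...,2][y0:y1,x0:x1]
    th,_=cv2.threshold(vv[mm>0].reshape(-1,1),0,255,cv2.THRESH_OTSU)
    c=biggest((m*(hsv[...,2]>th)).astype(np.uint8),rb);r,_=rect(f,c,.083);print(n,"top face",th,r)
# carrier plate corners z=.038 in top
pl=[B(T,tp(*q),.038) for q in((585,122),(552,260),(628,272))];print("plate",*pl,np.linalg.norm(pl[0]-pl[1]),np.linalg.norm(pl[2]-pl[1]),(pl[0]+pl[2])/2)
m=(T["frame"].max(2)<50).astype(np.uint8)
E
```

```text
top FL FR SL SR [714.1  75.4] [732.9  18. ] [423.8  -7.9] [442.2 -63.8]
widths 60.40033112492016 58.850403567010474 len 302.01486718371996 301.9896190268798
centre [578.25    5.425] yaw 0.2768669300663995
side FR SR SL [722.1  14.2] [440.3 -63.9] [429.8 -12. ] 292.42238286423975 52.95148723123837
top top face 93.0 ((629.6522827148438, -266.5869445800781), (19.101797103881836, 64.59272766113281), 73.70893096923828)
side top face 130.0 ((623.6502685546875, -267.8188171386719), (16.859006881713867, 65.60820770263672), 74.15477752685547)
plate [ 681.  -258.3] [ 588.6 -231.3] [ 580.4 -279.3] 96.26401196708974 48.69537965762256 [ 630.7 -268.8]
```

The sizes match: bar 60×302, plate 96×49, mat 139×107. The block is at about (628, −267), yaw −0.28, and the bar at (577, 5), yaw 0.277. Next I check IK, then grasp.

```bash
cat >> h.py <<'E'
from scipy.spatial.transform import Rotation as Rn
def quat(yaw,s=1):
    z=s*np.array([-np.sin(yaw),np.cos(yaw),0]);x=np.array([0,0,-1.]);return Rn.from_matrix(np.c_[x,np.cross(z,x),z]).as_quat()
BLK=np.array([.628,-.267]);BY=-.282;BAR=np.array([.577,.005]);RY=.277;MAT=np.array([.430,.266]);MY=-.23
GZ=.047 # TCP above block origin
def bar(x,z): return [*(BAR+x*np.array([np.cos(RY),np.sin(RY)])),z+GZ]
E
python3 - <<'E'
from h import *
from bench import env, kinematics, monitor, eyes
for s in(1,-1):
    print(s,[None if (j:=kinematics.ik(list(p),quat(y,s))) is None else j[[0,4,5]].round(2).tolist() if hasattr(j,'round') else np.round(j,2).tolist() for p,y in(((*BLK,GZ),BY),((*BLK,.25),BY),(bar(-.088,.0425),RY),(bar(.096,.0425),RY),(bar(.096,.15),RY),((*MAT,.052),MY),((*MAT,.2),MY))])
s=min((1,-1),key=lambda s:abs(kinematics.ik([*BLK,.25],quat(BY,s))[5]))
print("use",s); open("sgn","w").write(str(s))
q=quat(BY,s)
env.release();env.reach([*BLK,.22],q);env.movel([*BLK,.11],.12)
print(env.movel([*BLK,GZ],.05,guard=8))
env.close_gripper(60)
st=monitor.sense();print(st["clock"],st["position"],st["finger_gap"],st["contact_force"])
env.movel([*BLK,GZ+.06],.06)
st=monitor.sense();print(st["clock"],st["position"],st["finger_gap"],st["contact_force"])
f=eyes.grab_frame("side");cv2.imwrite("pics/s1.png",cv2.resize(f["frame"][130:350,400:600,::-1],None,fx=2.5,fy=2.5))
E
```

```text
1 [[-0.57, 1.16, -1.86], [-0.57, 1.57, -1.86], [-0.28, 0.96, -2.12], [-0.13, 1.21, -1.98], [-0.13, 1.43, -1.98], [0.32, 0.89, -1.02], [0.32, 1.24, -1.02]]
-1 [[-0.57, 1.16, 1.28], [-0.57, 1.57, 1.28], [-0.28, 0.96, 1.02], [-0.13, 1.21, 1.17], [-0.13, 1.43, 1.17], [0.32, 0.89, 2.12], [0.32, 1.24, 2.12]]
use -1
False
6.325 [ 0.62805115 -0.26695901  0.04722554] 0.24748381613401818 [0.49051357 0.49735754 1.10160347]
7.475 [ 0.6277976  -0.26686751  0.10644997] 0.24397983847921562 [ 0.05353778  0.67091641 -2.89676102]
```

View pics/s1.png

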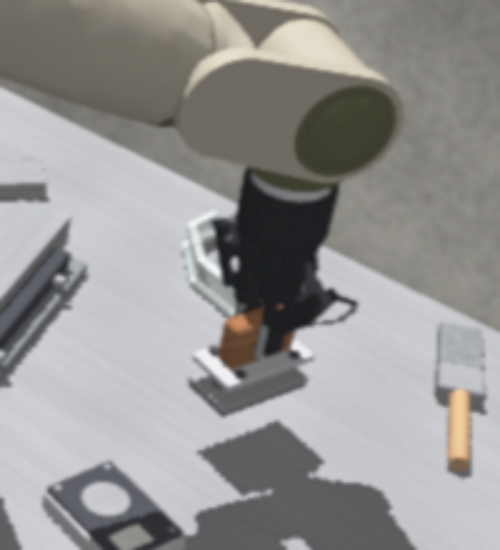

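The block is held level and its weight reads right. Now I move over the bar and press down in small steps.

```bash
python3 - <<'E'
from h import *
from bench import env, kinematics, monitor, eyes
q=quat(RY,-1)
p=monitor.sense()["position"];env.movel([p[0],p[1],.22],.15)
env.reach(bar(-.088,.12),q);env.movel(bar(-.088,.058),.08);env.hold(.3)
F=lambda:monitor.sense()
s=F();f0=s["contact_force"][2];print("free",f0,s["position"]-bar(-.088,.058))
for z in(.051,.049,.047,.045,.0435,.0425):
    env.movel(bar(-.088,z),.02);env.hold(.2);s=F();d=s["contact_force"][2]-f0
    print(z,round(d,2),(s["position"]-bar(-.088,z)).round(4),s["ft_torque"].round(2))
    if d>10:break
print(s["clock"],s["contact_force"])
for n in("side","top"):
    f=eyes.grab_frame(n);cv2.imwrite(f"pics/{n}2.png",f["frame"][:,:,::-1])
a=cv2.imread("pics/side2.png")[130:330,300:500];b=cv2.imread("pics/top2.png")[120:320,320:520]
cv2.imwrite("pics/c3.png",cv2.resize(np.hstack([a,b]),None,fx=2,fy=2))
E
```

```text
free -3.8299307371169147 [ 1.11343373e-04 -1.87597913e-05  2.50391041e-04]
0.051 0.44 [-0.  0. -0.] [0.   0.04 0.03]
0.049 6.16 [ 0.0001 -0.      0.0002] [ 0.1   0.14 -0.03]
0.047 6.97 [ 0.0001 -0.      0.0001] [0.18 0.07 0.04]
0.045 8.89 [0.0001 0.     0.0002] [0.17 0.11 0.  ]
0.0435 10.58 [0.0001 0.     0.0003] [0.2  0.2  0.01]
13.2583 [-1.79678158  1.38263575  6.74915718]
```

View pics/c3.png

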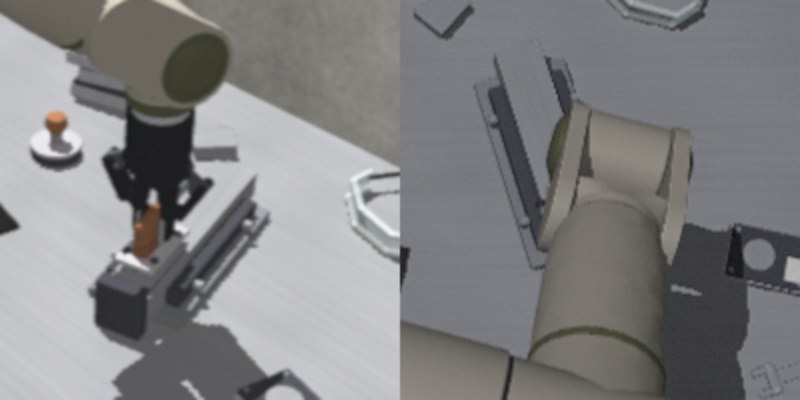

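The springs follow the stated curve, and the block sits central on the bar near the stop. Now I sweep with force checks, then lift and set it down on the mat.

```bash
python3 - <<'E'
from h import *
from bench import env, kinematics, monitor, eyes
f0=-3.8;z=.0430
env.hold(.3)
for x in(-.06,-.04,-.02,0,.02,.04,.06,.08,.096):
    env.movel(bar(x,z),.05);s=monitor.sense();d=s["contact_force"][2]-f0
    print(x,round(d,2),(s["position"]-bar(x,z)).round(4))
    z+=np.clip((d-11)/.75*.001*.5,-.001,.001)  # trim towards 11 N
env.hold(.4)
s=monitor.sense();print("end",s["clock"],s["contact_force"][2]-f0,s["ft_torque"].round(2))
f=eyes.grab_frame("side");cv2.imwrite("pics/s3.png",cv2.resize(f["frame"][110:330,300:520,::-1],None,fx=2.5,fy=2.5))
env.movel(bar(.096,.13),.08)
s=monitor.sense();print(s["clock"],s["contact_force"],s["finger_gap"])
E
```

```text
-0.06 9.97 [-0.0005 -0.0001 -0.    ]
-0.04 10.59 [-0.0003 -0.0001  0.0001]
-0.02 10.92 [-0.0003 -0.0001  0.0001]
0 11.01 [-0.0003 -0.0001  0.0002]
0.02 12.24 [-0.0002 -0.0001  0.0002]
0.04 9.94 [-0.0002 -0.0002  0.0002]
0.06 11.33 [-0.0002 -0.0001  0.0002]
0.08 10.93 [-0.0002 -0.0002  0.0002]
0.096 11.46 [-0.0001 -0.0002  0.0003]
end 19.0833 9.964548091147869 [-0.09  0.54 -0.05]
20.3833 [-0.34573859 -0.0148974  -3.10972991] 0.25219633833433175
```

View pics/s3.png

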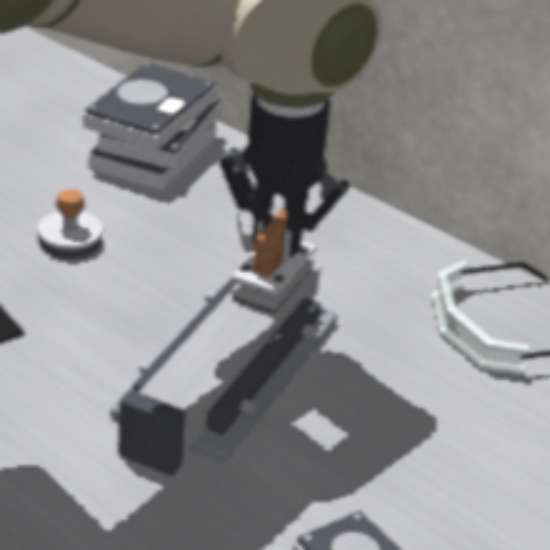

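```bash
python3 - <<'E'
from h import *
from bench import env, kinematics, monitor, eyes
q=quat(MY,-1)
p=monitor.sense()["position"];env.movel([p[0],p[1],.24],.15)
env.reach([*MAT,.24],q);env.movel([*MAT,GZ+.015],.1);env.hold(.3)
g=env.movel([*MAT,GZ+.003],.015,guard=3)
s=monitor.sense();print(g,s["clock"],s["position"],s["contact_force"])
f=eyes.grab_frame("side");a=f["frame"][130:290,190:390,::-1]
env.release();env.hold(.3);s=monitor.sense();print(s["contact_force"])
env.movel([*MAT,.2],.1)
env.reach([.4,-.2,.3],q);env.hold(.5)
s=monitor.sense();print(s["clock"],s["contact_force"])
T=eyes.grab_frame("top");S=eyes.grab_frame("side")
for n,f,rb in(("top",T,(255,210,335,290)),("side",S,(240,190,320,265))):
    hsv=cv2.cvtColor(f["frame"],cv2.COLOR_RGB2HSV)
    m=((hsv[...,0]<18)&(hsv[...,1]>110)&(hsv[...,2]>50)).astype(np.uint8);x0,y0,x1,y1=rb
    th,_=cv2.threshold(hsv[y0:y1,x0:x1,2][m[y0:y1,x0:x1]>0].reshape(-1,1),0,255,cv2.THRESH_OTSU)
    print(n,rect(f,biggest((m*(hsv[...,2]>th)).astype(np.uint8),rb),.088)[0])
b=S["frame"][130:290,190:390,::-1];c=T["frame"][160:320,220:420,::-1]
cv2.imwrite("pics/c4.png",cv2.resize(np.vstack([np.hstack([a,b]),np.hstack([c,c*0])]),None,fx=1.8,fy=1.8))
E
```

```text
True 25.0917 [0.42987762 0.26600849 0.05177503] [1.42277031 0.87894135 1.92106725]
[ 0.19903074 -0.9549852  -0.09439687]
29.9583 [-0.36954862  0.41144771  0.34203375]
top ((432.3011474609375, 265.22979736328125), (14.735169410705566, 63.13768005371094), 76.33450317382812)
side ((425.662353515625, 261.7396545410156), (16.046981811523438, 64.8692626953125), 76.88652801513672)
```

View pics/c4.png

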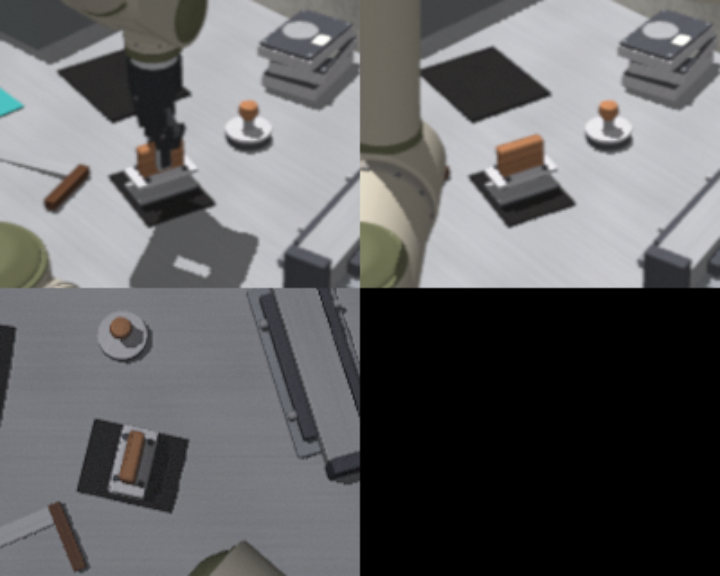

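The block stands upright in the middle of the mat, the round block hasn't moved, and the arm is clear.

```bash
python3 -c "
from bench import job
job.hand_in()"
```

```text
the job is handed in; nothing more can be done
```

I lapped the bar with the long block, set it down upright in the middle of the rubber mat, and handed the job in at about 30 s on the robot's clock. The hand-in gives no verdict.

- **Pressing:** I set the block down about 15 mm from the end stop and pressed to 10.6 N with the springs squeezed about 6.5 mm. I aimed for 7.5 mm (half) but stopped once the force passed 10 N.
- **Sweep:** the force read 9.9–12.2 N at every check along the bar. The block's centre stopped at bar x of about 0.096 m, so its leading end was about 6 mm short of the sawn end. That is inside the 30 mm allowed.
- **Placing:** I lowered it at 15 mm/s until a 3 N contact, then released it.
- **Last checks:** the block stands upright about 2–6 mm from the mat's centre, judged from the top and side cameras. The two cameras disagree by about 7 mm, which is well inside the 35 mm allowed.
- **Round block:** it looks unmoved in the pictures; I did not measure its position.
- **At hand-in:** the arm was clear and the tool force was about zero.

No check failed.

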